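# Unclip the tall module from the test rail

### The job

Take the tall module off the bench rail: tip its top away from the catches, towards the lip side, until its foot snaps up out of the sprung roller catch, then draw its toe out from under the lip and lift it off. Set it down gently so that it stands upright on the floor of the white tray. Leave the low module clipped on the rail and the other things on the bench where they are.

Things in the scene. Friction and masses are not known exactly. Their poses are not given: they have to be found in the camera images.
- rail: Bench rail, fixed: dark steel plate 120 x 230 x 10 mm with an aluminium deck along y. Origin: centre of the plate's underside; x across the rail from catches to lip, y along it, z up. Modules stand on the deck, 18 mm above the bench, in two slots at y = -55 and +55 mm, between side stops 9 mm high. A kerb 4 mm high (inner face x = -31.5 mm) runs under the rollers.
- lip_edge (a point): Lower inner edge of the lip, at the rail's middle: x = 29 mm, 8 mm above the deck, in the rail's frame. The lip, 3 mm thick, overhangs the deck from here to the wall (inner face x = 34.7 mm) along the whole rail.
- roller0 (a point): Centre of the steel roller catch of the slot at y = -55 mm (as built): x = -31.5 mm, 11 mm above the deck. Roller 10 mm in diameter, 34 mm long along y; a spring pushes it to +x with about 4 N and it yields up to 7 mm to -x. It reaches 3.5 mm over the module's foot. Its slider and cheeks reach out to x = -56 mm and stay below 16 mm above the deck.
- roller1 (a point): The same for the slot at y = +55 mm.
- tall_module: The module to take off: grey plastic block 48 (x) x 36 (y) x 88 mm (z), 0.14 to 0.28 kg, in either slot. A foot 6 mm thick stands out to x = -30 mm, a toe 5 mm thick to x = +34 mm. Origin: centre of the underside; x towards the lip. Pushed at the top of its catch-side face (about 10 N) it turns about the toe's end; once freed it stays leaning about 14 deg on the roller; the lip stops it at 22 deg.
- tall_foot (a point): Point on tall_module: middle of the foot's lower outer edge, (-30, 0, 0) mm in its frame.
- tall_toe (a point): Point on tall_module: middle of the toe's lower outer edge, (34, 0, 0) mm in its frame.
- tall_top (a point): Point on tall_module: centre of its top face, (0, 0, 88) mm in its frame.
- low_module: The other module, which stays clipped on: same foot, toe and 48 x 36 mm plan, but only 46 mm high. In the other slot, 110 mm away along the rail. Origin: centre of its underside.
- tray: White plastic tray fixed to the bench, open at the top, 160 (x) x 180 (y) x 35 mm (z) outside, walls 4 mm. Origin: centre of its underside.
- tray_in (a point): Centre of the tray's inner floor; axes as the tray's.
- screw_box: Bystander: open clear plastic box of screws, 100 x 75 x 40 mm. Origin: centre of its underside.
- wood_block: Bystander: dark wooden block 70 x 130 x 40 mm. Origin: centre of its underside.
- screwdriver: Bystander: screwdriver 170 mm long lying on the bench beyond the rail's left end, about 25 mm high.
There are look-alikes about, which are no part of the job. What is shaped like the tall_module but purple is not meant.

How it is judged:
On the way:
1. the tall module is tipped out of the catch: its foot is more than 11 mm above the deck while its toe is still under the lip (z of tall_foot in the frame of rail above 0.029 m and x of tall_toe in the frame of rail above 0.027 m and z of tall_toe in the frame of rail below 0.026 m), for 0.1 s.
At the end, for the whole second after the job is handed in: The tall module stands on the tray's floor (within 4 mm), inside the walls, upright within 0.08 rad, at rest; the low module is still clipped in (moved under 5 mm, tilted under 0.06 rad); screw box, wood block and screwdriver are within 30 mm of where they were (z of tall_module in the frame of tray_in between -0.004 and 0.004 m and x of tall_module in the frame of tray_in between -0.07 and 0.07 m and y of tall_module in the frame of tray_in between -0.08 and 0.08 m and angle between tall_module's own z axis and vertical below 0.08 rad and linear speed of tall_module below 0.02 m/s and distance of low_module from where it was at the start of the episode below 0.005 m and angle between low_module's own z axis and vertical below 0.06 rad and distance of each of screw_box, wood_block, screwdriver from where it was at the start of the episode below 0.03 m); the robot touches nothing.
It fails at once if the tall module is dropped or flung: it moves faster than 0.7 m/s while the robot does not touch it (linear speed of tall_module above 0.7 m/s and contact force between each of the arm, the fingers and tall_module below 0.05 N).
It fails at once if the tall module falls over (tilts beyond 60 degrees) (angle between tall_module's own z axis and vertical above 1.05 rad).
It fails at once if the low module is tipped out of its catch (tilts more than 0.15 rad) (angle between low_module's own z axis and vertical above 0.15 rad).
It also fails if it takes over 46 s, if anything falls off the work surface, if the arm or the gripper's body presses on something with over 40 N, if the wrist force passes 120 N, or if a joint passes its speed limit or range.

### The arm

A 7-joint arm with a two-finger parallel gripper is mounted at the origin on the work surface. World frame = base frame: x ahead of the robot, y to its left, z up, the work surface at z = 0. Lengths are in m, angles in rad, forces in N, time in s.
With the tool pointing down it reaches from about 0.4 to 0.85 m from the base axis. Payload 4.5 kg.
Tool frame: the origin (TCP) lies on the centre line of the jaws, within the pads' length; the fingertips stand 8 mm ahead of it and the grasp point (between the pads) lies 11 mm behind it; z points along the fingers, x is the direction in which the jaws open and shut, and the axes are right-handed (so a half turn about z gives the same grasp; the last joint's range is limited). The gripper opens to 88 mm and grips with 3 to 60 N. Pads are 18 mm wide; open, the fingers measure 123 mm over their backs; the gripper's body (75 mm by 187 mm) begins 45 mm behind the grasp point.
Start: joints at [1.236, 0.689, -0.195, 1.565, 0.157, 0.902, -0.215], TCP at [0.225, -0.583, 0.247] pointing down, gripper open.
Joint ranges: [-3.01, 3.01], [-0.46, 2.08], [-1.47, 1.51], [0.13, 2.56], [-1, 4.14], [0.04, 2.09], [-2.66, 2.66]. Speed limits (rad/s): [2.57, 2.57, 3.14, 3.14, 3.14, 3.14, 3.14].

### API

Orientations are given as a unit quaternion [x, y, z, w].
In Python, from plant import r gives the robot as it stands.
- The arm moves only by the shell command python3 -m pendant 'ROWS' [FORCE]. ROWS is JSON, a list of rows, each a list of 3 entries, a list of its own where there are three numbers: the turn, a rotation vector about the tool's x, y, z in rad, then the shift along the tool's x, y, z in m, then the opening, from 0 (shut) to 1 (fully open). In form: [[[wx, wy, wz], [tx, ty, tz], claw], ...]. A call has 1 to 10 rows; each row is the pose to reach, as a shift and turn from the pose commanded when the call began, along the tool's axes at that moment; what a row does not reach only later rows make up. A row lasts 1/10 s, in which the tool goes at most 50 mm and 8.59 degrees, less where a joint would pass 70% of its speed; a pose out of reach is approached as far as the arm can. A call with a gripper value outside its range is refused whole. The fingers move at their own pace and stop on an object; FORCE is the grip in N (left out, the last holds). Time passes only in rows, so rows that repeat a pose let the fingers close. It gives the time, the measured TCP pose, the force and the opening at its end, in the units of the state.
- r.get_state(): the state, without advancing time (a new reading comes with each control period).
- r.snapshot(name): name is "side" or "top" or "wrist"; returns a dict with "image" (384x512x3 uint8, red, green, blue), "mtx" (3x3 intrinsics, pixels), "dist" ([k1, k2, p1, p2, k3] as OpenCV has them; the pictures are not rectified), "R" (3x3) and "t" (3): a world point X has camera coordinates R X + t; the wrist camera has in their place "T_tool_cam" (4x4, takes a point from camera to tool coordinates, whose origin is the TCP and whose axes are the tool frame's). Camera axes: x right, y down, z forward; pixel columns grow to the right and rows downward; lengths in m; the calibration is good to about 2 mm. A picture is of the moment at which its call begins: read the wrist's pose just before it. There is no depth.
- r.finish_job(): hands the job in, once; it reports no verdict.
The state is a dict: "clock": time; "q": joint angles; "qd": joint speeds; "joint_torque": joint torques, N m; "tool_pos": TCP position; "eef_rot": TCP orientation; "contact_force": force on the tool from outside, world axes, zero at the start; "moment": the same for the moment, N m; "opening": opening from 0.0 (shut) to 1.0 (fully open).
Only numpy, scipy, OpenCV 4.12 (cv2) and the standard library are available. Lean on these libraries where they do the work, as an engineer would, in place of code of your own. Each camera call takes 0.05 s, during which the arm holds its last target. There are 200 camera calls.

## Working session

There is one attempt and no reset: what is moved stays moved. The work goes in short steps, Python scripts to look and compute and a shell command to move; the robot and the scene stay as the last step left them, time stands still between calls to the robot, and variables do not carry over. Pictures are saved under pics/ and viewed, about 8 in all and at most 12, crops included, and the job is handed in when it is done.

```bash
mkdir -p pics; ls; python3 - <<'E'
from plant import r
import cv2,json,numpy as np
s=r.get_state();print({k:np.round(v,4).tolist() for k,v in s.items()})
for n in("side","top"):
    d=r.snapshot(n);cv2.imwrite(f"pics/{n}0.png",d["image"][:,:,::-1])
    np.savez(n+"0.npz",**d)
    print(n,[np.round(d[k],4).tolist() for k in("mtx","dist","R","t")])
E
```

```text
pics
{'clock': 0.0, 'q': [1.2358, 0.69, -0.1945, 1.5663, 0.1573, 0.9025, -0.2151], 'qd': [0.0002, -0.001, -0.0014, -0.0007, -0.0007, 0.0002, 0.0002], 'joint_torque': [-0.0003, -52.755, -1.2667, -15.3426, -0.0525, 0.0065, 0.0002], 'tool_pos': [0.225, -0.5824, 0.2459], 'eef_rot': [0.8248, -0.5654, -0.0008, -0.0005], 'contact_force': [-0.0592, -1.0249, 0.7904], 'moment': [0.0185, -0.0131, -0.01], 'opening': 0.9988}
side [[[413.1525, 0.0, 250.1575], [0.0, 413.1525, 189.4049], [0.0, 0.0, 1.0]], [-0.11, 0.0, 0.0, 0.0, 0.0], [[-0.7154, -0.6987, -0.0122], [-0.5274, 0.5514, -0.6464], [0.4583, -0.456, -0.7629]], [0.479, 0.3155, 1.0229]]
top [[[374.8151, 0.0, 249.8098], [0.0, 374.8151, 193.2648], [0.0, 0.0, 1.0]], [-0.0383, 0.0, 0.0, 0.0, 0.0], [[-0.0239, -0.9993, -0.0294], [-0.9976, 0.0258, -0.0645], [0.0653, 0.0278, -0.9975]], [0.1033, 0.6122, 1.0946]]
```

View pics/top0.png

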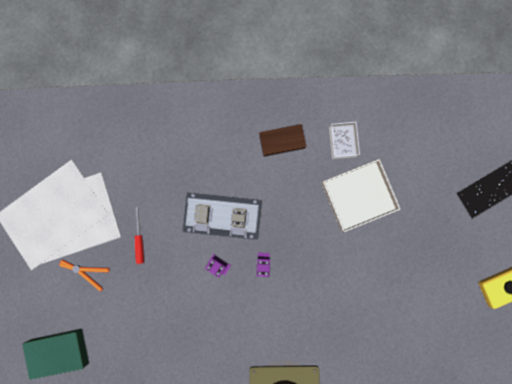

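View pics/side0.png

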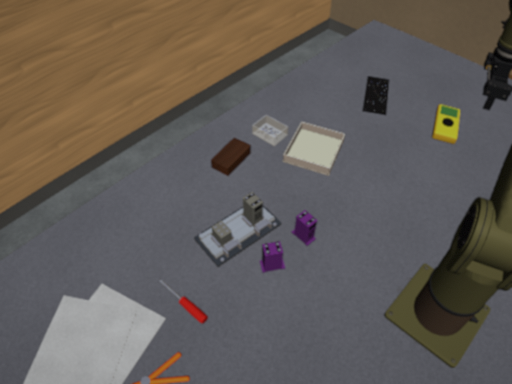

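The top view shows the rail at (222,216) with the tall module on the right (240,217), the low one on the left (202,214), the tray at (361,195), the wood block at (283,140), and purple look-alikes at (217,266) and (264,265). I'll zoom in to see which side the catches are on.

```bash
python3 - <<'E'
import cv2,numpy as np
t=cv2.imread("pics/top0.png")[180:250,175:275];s=cv2.imread("pics/side0.png")[185:270,185:290]
a=cv2.resize(t,(780,546),interpolation=cv2.INTER_CUBIC)
b=cv2.resize(s,(735,595),interpolation=cv2.INTER_CUBIC)
cv2.imwrite("pics/tc.png",a);cv2.imwrite("pics/sc.png",b)
E
```

```text
(no output)
```

View pics/tc.png

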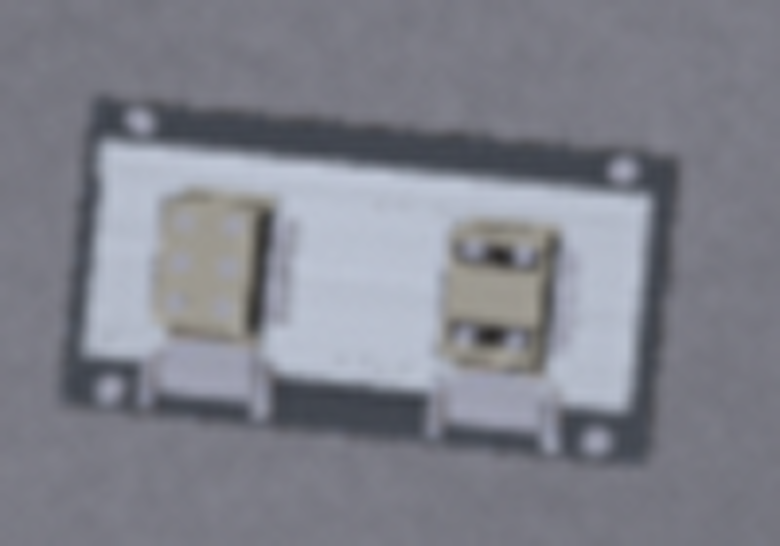

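View pics/sc.png

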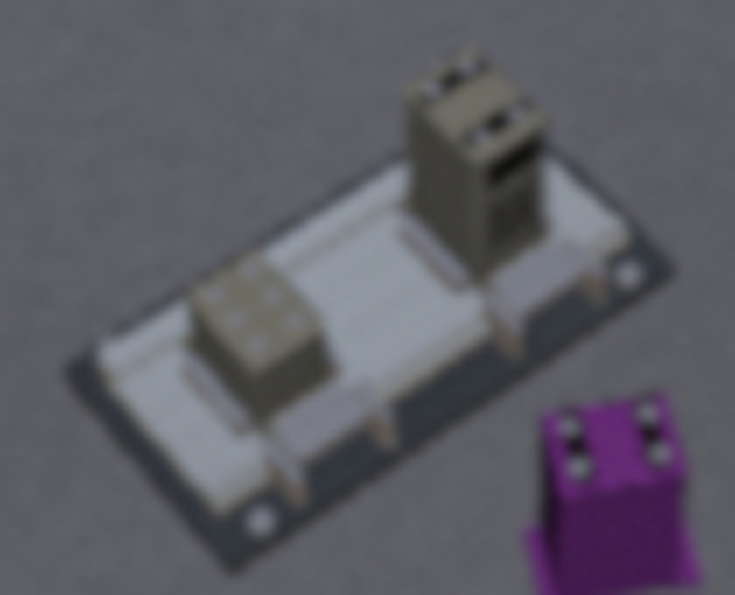

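The crops show the sprung catches on the robot side (bottom) and the lip on the far side. The tall module sits in the right slot, with its top centred near crop (497,297). Next I'll measure.

```bash
cat > h.py <<'E'
import numpy as np,cv2
from scipy.spatial.transform import Rotation as Ro
def ray(d,px,z,R=None,t=None):
    R=d["R"] if R is None else R; t=d["t"] if t is None else t
    p=cv2.undistortPoints(np.float64(px).reshape(-1,1,2),d["mtx"],d["dist"]).reshape(-1,2)
    v=np.c_[p,np.ones(len(p))]@R; c=-R.T@t
    return c+v*((z-c[2])/v[:,2:3])
def proj(d,X):
    return cv2.projectPoints(np.float64(X).reshape(-1,1,3),cv2.Rodrigues(d["R"])[0],d["t"],d["mtx"],d["dist"])[0].reshape(-1,2)
E
python3 - <<'E'
from h import *
np.set_printoptions(precision=4,suppress=True)
T=dict(np.load("top0.npz"));S=dict(np.load("side0.npz"))
f=lambda c:(np.array(c)+.5)/7.8+[175,180]-.5
g=lambda c:(np.array(c)+.5)/7+[185,185]-.5
P=ray(T,f([(95,97),(678,157),(648,462),(65,405)]),.01);print(P,"mean",P.mean(0))
e=(P[0]+P[3]-P[1]-P[2]);print("yaw from e_y",np.arctan2(-e[0],e[1]),np.linalg.norm(e)/2)
Q=ray(S,g([(70,370),(412,150),(672,270),(235,573)]),.01);print("side plate",Q)
print("tall top T",ray(T,f([(497,297)]),.106),"S",ray(S,g([(478,105)]),.106))
print("low top T",ray(T,f([(205,263)]),.064))
hsv=cv2.cvtColor(T["image"],cv2.COLOR_RGB2HSV)
m=((T["image"].min(2)>190)).astype(np.uint8);m[:,:300]=0;m[:,420:]=0;m[:150]=0
c=max(cv2.findContours(m,0,2)[0],key=cv2.contourArea);b=cv2.minAreaRect(c);print("tray px",b)
B=ray(T,cv2.boxPoints(b),.035);print(B,B.mean(0),np.linalg.norm(B-np.roll(B,1,0),axis=1))
E
```

```text
[[0.6241 0.2791 0.01  ]
 [0.5951 0.0537 0.01  ]
 [0.4786 0.0682 0.01  ]
 [0.5053 0.2924 0.01  ]] mean [0.5508 0.1734 0.01  ]
yaw from e_y -0.12329344889010878 0.22650448188306363
side plate [[0.6182 0.2788 0.01  ]
 [0.598  0.1022 0.01  ]
 [0.4753 0.0722 0.01  ]
 [0.5012 0.296  0.01  ]]
tall top T [[0.5429 0.1188 0.106 ]] S [[0.5405 0.1198 0.106 ]]
low top T [[0.5579 0.2285 0.064 ]]
tray px ((358.6642150878906, 194.8272247314453), (51.62227249145508, 56.553707122802734), 67.98871612548828)
[[ 0.6428 -0.1273  0.035 ]
 [ 0.7013 -0.2837  0.035 ]
 [ 0.5593 -0.3336  0.035 ]
 [ 0.5016 -0.1784  0.035 ]] [ 0.6012 -0.2308  0.035 ] [0.1502 0.1669 0.1506 0.1655]
```

```bash
cat >> h.py <<'E'
YAW=-0.123
EX=np.array([np.cos(YAW),np.sin(YAW),0]);EY=np.array([-np.sin(YAW),np.cos(YAW),0])
MC=np.array([.543,.119,.018])   # module underside centre
def Rt(th=0,yaw=YAW):           # tool down, x=-rail y, tipped th about +rail y
    ex=np.array([np.cos(yaw),np.sin(yaw),0]);ey=np.array([-np.sin(yaw),np.cos(yaw),0])
    return Ro.from_rotvec(th*ey)*Ro.from_matrix(np.c_[-ey,-ex,[0,0,-1]])
def go(s,p,Rw):
    R0=Ro.from_quat(s["eef_rot"]);np.set_printoptions(precision=4,suppress=True)
    print("turn",(R0.inv()*Rw).as_rotvec(),"shift",R0.inv().apply(np.array(p)-s["tool_pos"]))
E
python3 -c "
from h import *;from plant import r
go(r.get_state(),MC+[0,0,.222],Rt())"
```

```text
turn [0.0005 0.0016 0.4919] shift [-0.5396 -0.5495  0.0068]
```

```bash
python3 -m pendant '[[[0,0,0.06],[-0.03,-0.03,0],1],[[0,0,0.12],[-0.06,-0.06,0],1],[[0,0,0.18],[-0.09,-0.09,0],1],[[0,0,0.24],[-0.12,-0.12,0],1],[[0,0,0.3],[-0.15,-0.15,0],1],[[0,0,0.36],[-0.18,-0.18,0],1],[[0,0,0.42],[-0.21,-0.21,0],1],[[0,0,0.46],[-0.24,-0.24,0],1],[[0,0,0.49],[-0.27,-0.275,0],1],[[0,0,0.492],[-0.3,-0.305,0],1]]'
python3 -c "
from h import *;from plant import r
go(r.get_state(),MC+[0,0,.222],Rt())"
```

```text
clock: 1.1
tool_pos: [0.4026, -0.1913, 0.2466]
eef_rot: [-0.662, 0.749, -0.0, 0.0]
contact_force: [1.1, 0.5, 0.4]
opening: 1.001
turn [-0.0004  0.0001 -0.0003] shift [-0.3252 -0.1012  0.0067]
```

```bash
python3 -m pendant '[[[0,0,0],[-0.04,-0.012,0.001],1],[[0,0,0],[-0.08,-0.025,0.002],1],[[0,0,0],[-0.12,-0.037,0.003],1],[[0,0,0],[-0.16,-0.05,0.004],1],[[0,0,0],[-0.2,-0.062,0.005],1],[[0,0,0],[-0.24,-0.075,0.006],1],[[0,0,0],[-0.28,-0.087,0.006],1],[[0,0,0],[-0.31,-0.096,0.007],1],[[0,0,0],[-0.325,-0.101,0.007],1],[[0,0,0],[-0.325,-0.101,0.007],1]]'
python3 - <<'E'
from h import *;from plant import r
s=r.get_state();go(s,MC+[0,0,.222],Rt())
d=r.snapshot("wrist");cv2.imwrite("pics/w1.png",d["image"][:,:,::-1])
np.savez("w1.npz",**d,p=s["tool_pos"],q=s["eef_rot"]);print(d["T_tool_cam"],d["mtx"])
E
```

```text
clock: 2.1
tool_pos: [0.5421, 0.119, 0.2393]
eef_rot: [-0.664, 0.748, 0.0, 0.0]
contact_force: [-0.3, -0.6, -0.1]
opening: 0.998
turn [0.0001 0.0008 0.0033] shift [-0.0001 -0.0009 -0.0007]
[[ 1.     -0.0004 -0.0005  0.001 ]
 [ 0.0005  0.9551  0.2962 -0.0759]
 [ 0.0004 -0.2962  0.9551 -0.1386]
 [ 0.      0.      0.      1.    ]] [[284.3678   0.     257.5792]
 [  0.     284.3678 190.3781]
 [  0.       0.       1.    ]]
```

View pics/w1.png

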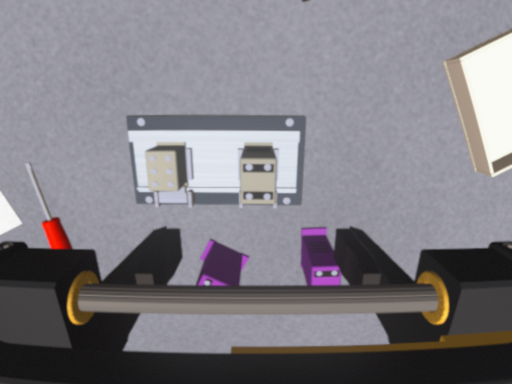

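The wrist view shows the rail square to the image, with the module's top face at about rows 160–206, columns 241–277, centred near (258,182). I'll check these by ray casting.

```bash
python3 - <<'E'
from h import *
d=dict(np.load("w1.npz"));A=np.eye(4);A[:3,:3]=Ro.from_quat(d["q"]).as_matrix();A[:3,3]=d["p"]
M=np.linalg.inv(A@d["T_tool_cam"]);d["R"],d["t"]=M[:3,:3],M[:3,3]
P=ray(d,[(128,116),(306,116),(302,206),(136,206)],.01);c=P.mean(0)
np.set_printoptions(precision=4,suppress=True)
print(P,c,"mod",c-.055*EY);e=P[0]+P[3]-P[1]-P[2];print(np.arctan2(-e[0],e[1]))
X=[MC+EX*x+EY*y+[0,0,.088] for x,y in((24,18),(24,-18),(-24,-18),(-24,18)) for x,y in[(x/1e3,y/1e3)]];print(proj(d,X))
im=cv2.resize(d["image"][130:225,200:320,::-1],(720,570),interpolation=cv2.INTER_CUBIC);cv2.imwrite("pics/w1c.png",im)
E
```

```text
[[0.6225 0.2752 0.01  ]
 [0.5942 0.0505 0.01  ]
 [0.4743 0.0647 0.01  ]
 [0.5017 0.2943 0.01  ]] [0.5482 0.1712 0.01  ] mod [0.5414 0.1166 0.01  ]
-0.12198223266002042
[[238.1014 157.3919]
 [275.3061 157.5013]
 [274.3146 204.18  ]
 [238.9125 204.0716]]
```

View pics/w1c.png

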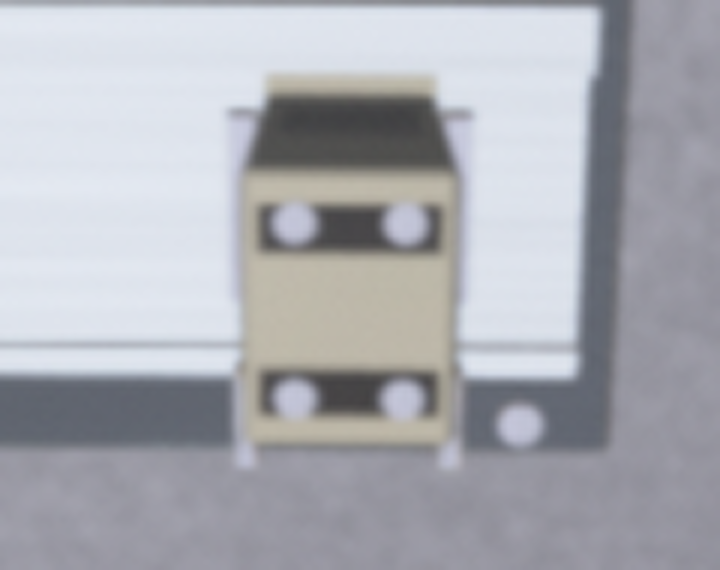

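```bash
python3 -m pendant '[[[0,0,0],[0.001,0,0.025],1],[[0,0,0],[0.001,0,0.05],0.9],[[0,0,0],[0.001,0,0.075],0.8],[[0,0,0],[0.001,0,0.1],0.75],[[0,0,0],[0.001,0,0.12],0.7],[[0,0,0],[0.001,0,0.135],0.65],[[0,0,0],[0.001,0,0.15],0.6],[[0,0,0],[0.001,0,0.16],0.6],[[0,0,0],[0.001,0,0.168],0.6],[[0,0,0],[0.001,0,0.168],0.6]]' 20
python3 -m pendant '[[[0,0,0],[0,0,0],0.5],[[0,0,0],[0,0,0],0.45],[[0,0,0],[0,0,0],0.42],[[0,0,0],[0,0,0],0.4],[[0,0,0],[0,0,0],0.38],[[0,0,0],[0,0,0],0.36],[[0,0,0],[0,0,0],0.3],[[0,0,0],[0,0,0],0.3],[[0,0,0],[0,0,0],0.3],[[0,0,0],[0,0,0],0.3]]' 20
```

```text
clock: 3.15
tool_pos: [0.5411, 0.1147, 0.0711]
eef_rot: [-0.662, 0.75, 0.0, -0.001]
contact_force: [-0.8, -0.3, -0.2]
opening: 0.599
clock: 4.15
tool_pos: [0.5425, 0.1171, 0.0723]
eef_rot: [-0.663, 0.749, -0.0, 0.001]
contact_force: [-0.5, 4.2, 6.5]
opening: 0.406
```

```bash
python3 -m pendant '[[[0,0,0],[-0.001,0,0],0.3],[[-0.03,0,0],[-0.001,-0.0016,-0.001],0.3],[[-0.05,0,0],[-0.001,-0.0027,-0.0016],0.3],[[-0.07,0,0],[-0.001,-0.0039,-0.0022],0.3],[[-0.09,0,0],[-0.001,-0.005,-0.0028],0.3],[[-0.11,0,0],[-0.001,-0.0062,-0.0034],0.3],[[-0.125,0,0],[-0.001,-0.007,-0.0038],0.3],[[-0.14,0,0],[-0.001,-0.0079,-0.0042],0.3],[[-0.14,0,0],[-0.001,-0.0079,-0.0042],0.3]]' 35
```

```text
clock: 5.05
tool_pos: [0.5495, 0.1165, 0.076]
eef_rot: [-0.661, 0.747, 0.053, -0.047]
contact_force: [-0.8, 3.6, 4.5]
opening: 0.405
```

```bash
python3 -m pendant '[[[-0.02,0,0],[0,-0.0011,-0.0006],0.3],[[-0.045,0,0],[0,-0.0025,-0.0014],0.3],[[-0.07,0,0],[0,-0.0039,-0.0022],0.3],[[-0.095,0,0],[0,-0.0053,-0.0029],0.3],[[-0.12,0,0],[0,-0.0067,-0.0036],0.3],[[-0.14,0,0],[0,-0.0079,-0.0042],0.3],[[-0.16,0,0],[0,-0.009,-0.0047],0.3],[[-0.18,0,0],[0,-0.0102,-0.0052],0.3],[[-0.18,0,0],[0,-0.0102,-0.0052],0.3],[[-0.18,0,0],[0,-0.0102,-0.0052],0.3]]'
python3 - <<'E'
from h import *;from plant import r
s=r.get_state();print(Ro.from_quat(s["eef_rot"]).as_matrix()[:,2],s["contact_force"])
d=r.snapshot("side");np.savez("side1.npz",**d)
a=cv2.resize(d["image"][165:255,190:300,::-1],(733,600),interpolation=cv2.INTER_CUBIC);cv2.imwrite("pics/s1c.png",a)
E
```

```text
clock: 6.05
tool_pos: [0.5596, 0.1151, 0.0801]
eef_rot: [-0.654, 0.74, 0.12, -0.106]
contact_force: [0.0, 3.2, 6.1]
opening: 0.404
[-0.31436574  0.03941817 -0.94848321] [0.01486052 3.18760484 6.07698079]
```

View pics/s1c.png

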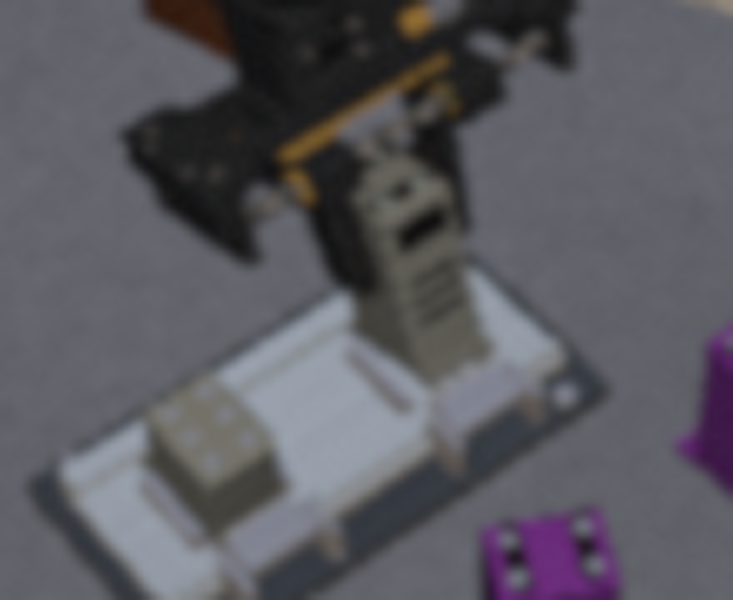

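The module is tipped: the foot shows clear above the roller at crop (490,350), and the low module is still seated. Next I'll draw the toe out by 11 mm, then lift.

```bash
python3 -m pendant '[[[0,0,0],[0,0.0013,0.0002],0.3],[[0,0,0],[0,0.0027,0.0004],0.3],[[0,0,0],[0,0.0042,0.0006],0.3],[[0,0,0],[0,0.0056,0.0008],0.3],[[0,0,0],[0,0.007,0.001],0.3],[[0,0,0],[0,0.0084,0.0012],0.3],[[0,0,0],[0,0.0098,0.0014],0.3],[[0,0,0],[0,0.011,0.0015],0.3],[[0,0,0],[0,0.011,0.0015],0.3],[[0,0,0],[0,0.011,0.0015],0.3]]'
python3 -m pendant '[[[0,0,0],[0,0.0006,-0.002],0.3],[[0,0,0],[0,0.0013,-0.004],0.3],[[0,0,0],[0,0.002,-0.006],0.3],[[0,0,0],[0,0.0026,-0.008],0.3],[[0,0,0],[0,0.0033,-0.01],0.3],[[0,0,0],[0,0.0046,-0.014],0.3],[[0,0,0],[0,0.006,-0.018],0.3],[[0,0,0],[0,0.008,-0.024],0.3],[[0,0,0],[0,0.01,-0.03],0.3],[[0,0,0],[0,0.012,-0.036],0.3]]'
```

```text
clock: 7.1
tool_pos: [0.5492, 0.1164, 0.0813]
eef_rot: [-0.654, 0.74, 0.12, -0.106]
contact_force: [1.2, 4.4, -1.8]
opening: 0.405
clock: 8.1
tool_pos: [0.5496, 0.1159, 0.1203]
eef_rot: [-0.654, 0.74, 0.119, -0.105]
contact_force: [1.0, 0.2, -1.5]
opening: 0.41
```

```bash
python3 -m pendant '[[[0,0,0],[0,0.003,-0.009],0.3],[[0,0,0],[0,0.006,-0.018],0.3],[[0.03,0,0],[0,0.009,-0.027],0.3],[[0.07,0,0],[0,0.012,-0.036],0.3],[[0.12,0,0],[0,0.015,-0.045],0.3],[[0.17,0,0],[0,0.018,-0.054],0.3],[[0.22,0,0],[0,0.021,-0.063],0.3],[[0.27,0,0],[0,0.024,-0.072],0.3],[[0.3,0,0],[0,0.025,-0.076],0.3],[[0.32,0,0],[0,0.025,-0.076],0.3]]'
python3 - <<'E'
from h import *;from plant import r
s=r.get_state();print(Ro.from_quat(s["eef_rot"]).as_matrix()[:,2])
d=r.snapshot("side");np.savez("side2.npz",**d)
a=cv2.resize(d["image"][130:250,190:340,::-1],(750,600),interpolation=cv2.INTER_CUBIC);cv2.imwrite("pics/s2c.png",a)
go(s,[.601,-.231,.2],Rt(0,0.34))
go(s,[.601,-.231,.2],Rt(0,YAW))
E
```

```text
clock: 9.1
tool_pos: [0.5494, 0.1163, 0.2011]
eef_rot: [-0.662, 0.749, -0.001, 0.001]
contact_force: [-0.3, 0.4, -2.0]
opening: 0.404
[ 3.09665027e-03  5.02002409e-04 -9.99995079e-01]
turn [-0.0032  0.0002 -0.4626] shift [ 0.3384 -0.0937  0.0011]
turn [-0.003   0.0009  0.0004] shift [ 0.3384 -0.0937  0.0011]
```

View pics/s2c.png

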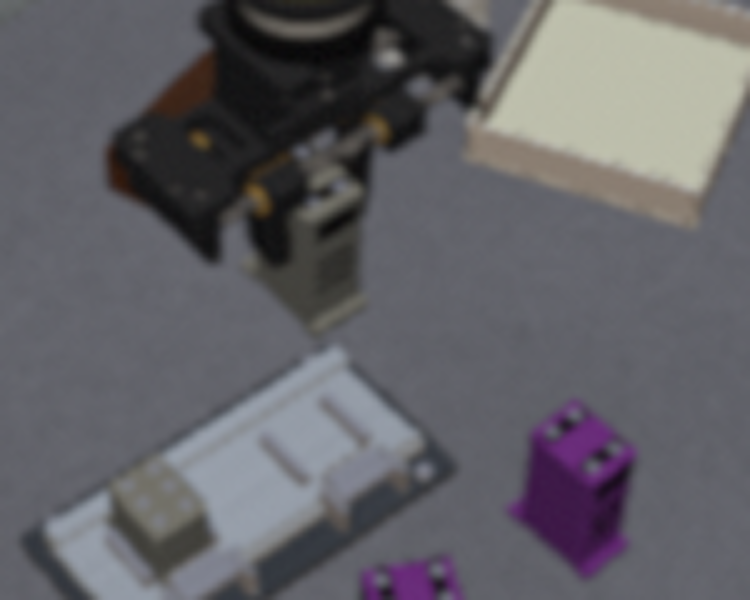

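The module is held upright, the slot is empty and the low module is in place. Now I'll carry it over the tray.

```bash
python3 -m pendant '[[[0,0,0],[0.01,-0.003,0],0.3],[[0,0,0],[0.03,-0.008,0],0.3],[[0,0,0],[0.055,-0.015,0],0.3],[[0,0,0],[0.08,-0.022,0],0.3],[[0,0,0],[0.105,-0.029,0],0.3],[[0,0,0],[0.13,-0.036,0],0.3],[[0,0,0],[0.155,-0.043,0],0.3],[[0,0,0],[0.18,-0.05,0],0.3],[[0,0,0],[0.205,-0.057,0],0.3],[[0,0,0],[0.23,-0.064,0],0.3]]'
python3 -m pendant '[[[0,0,0],[0.025,-0.007,0],0.3],[[0,0,0],[0.05,-0.014,0],0.3],[[0,0,0],[0.075,-0.021,0],0.3],[[0,0,0],[0.095,-0.026,0],0.3],[[0,0,0],[0.105,-0.029,0],0.3],[[0,0,0],[0.108,-0.03,0],0.3],[[0,0,0],[0.108,-0.03,0.02],0.3],[[0,0,0],[0.108,-0.03,0.05],0.3],[[0,0,0],[0.108,-0.03,0.075],0.3],[[0,0,0],[0.108,-0.03,0.09],0.3]]'
python3 - <<'E'
from h import *;from plant import r
d=r.snapshot("side");np.savez("side3.npz",**d)
a=cv2.resize(d["image"][75:195,250:390,::-1],(700,600),interpolation=cv2.INTER_CUBIC);cv2.imwrite("pics/s3c.png",a)
E
```

```text
clock: 10.15
tool_pos: [0.5847, -0.1227, 0.1991]
eef_rot: [-0.662, 0.75, 0.0, -0.001]
contact_force: [0.4, -0.1, -1.6]
opening: 0.406
clock: 11.15
tool_pos: [0.6005, -0.2291, 0.1075]
eef_rot: [-0.663, 0.749, 0.002, -0.0]
contact_force: [-0.3, 0.9, -1.9]
opening: 0.407
```

View pics/s3c.png

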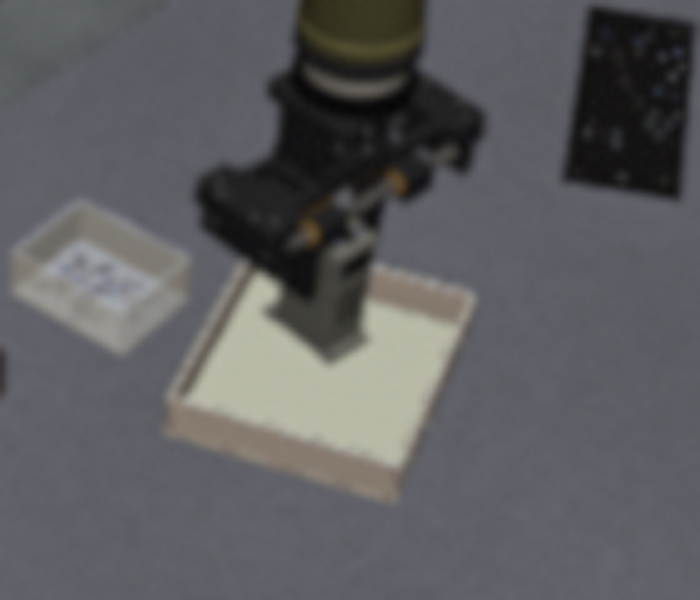

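The module is centred over the tray floor and upright. Now I'll lower it slowly.

```bash
python3 -m pendant '[[[0,0,0],[0,0,0.005],0.3],[[0,0,0],[0,0,0.012],0.3],[[0,0,0],[0,0,0.019],0.3],[[0,0,0],[0,0,0.026],0.3],[[0,0,0],[0,0,0.032],0.3],[[0,0,0],[0,0,0.037],0.3],[[0,0,0],[0,0,0.041],0.3],[[0,0,0],[0,0,0.043],0.3],[[0,0,0],[0,0,0.043],0.3]]'
python3 -m pendant '[[[0,0,0],[0,0,0.001],0.3],[[0,0,0],[0,0,0.002],0.3],[[0,0,0],[0,0,0.003],0.3],[[0,0,0],[0,0,0.003],0.3],[[0,0,0],[0,0,0.003],0.3]]'
```

```text
clock: 12.1
tool_pos: [0.6013, -0.231, 0.0664]
eef_rot: [-0.662, 0.749, 0.0, -0.0]
contact_force: [-0.0, 0.4, -1.5]
opening: 0.404
clock: 12.6
tool_pos: [0.6015, -0.231, 0.0637]
eef_rot: [-0.662, 0.749, -0.0, -0.0]
contact_force: [0.7, 0.4, -2.1]
opening: 0.403
```

```bash
python3 -m pendant '[[[0,0,0],[0,0,0.001],0.3],[[0,0,0],[0,0,0.002],0.3],[[0,0,0],[0,0,0.003],0.3],[[0,0,0],[0,0,0.003],0.3],[[0,0,0],[0,0,0.003],0.3]]'; python3 -m pendant '[[[0,0,0],[0,0,0.001],0.3],[[0,0,0],[0,0,0.002],0.3],[[0,0,0],[0,0,0.002],0.3],[[0,0,0],[0,0,0.002],0.3]]'
```

```text
clock: 13.1
tool_pos: [0.6015, -0.231, 0.0606]
eef_rot: [-0.662, 0.749, -0.0, -0.0]
contact_force: [0.5, -0.6, -2.3]
opening: 0.408
clock: 13.5
tool_pos: [0.6016, -0.2311, 0.0587]
eef_rot: [-0.662, 0.749, -0.0, 0.0]
contact_force: [-0.1, -1.0, -1.9]
opening: 0.407
```

```bash
python3 -m pendant '[[[0,0,0],[0,0,0.0005],0.3],[[0,0,0],[0,0,0.001],0.3],[[0,0,0],[0,0,0.001],0.3],[[0,0,0],[0,0,0.001],0.3]]'; python3 -m pendant '[[[0,0,0],[0,0,0.0005],0.3],[[0,0,0],[0,0,0.001],0.3],[[0,0,0],[0,0,0.001],0.3],[[0,0,0],[0,0,0.001],0.3]]'
```

```text
clock: 13.9
tool_pos: [0.6018, -0.2311, 0.0585]
eef_rot: [-0.662, 0.749, -0.0, 0.0]
contact_force: [-0.3, 0.4, 4.5]
opening: 0.404
clock: 14.3
tool_pos: [0.6023, -0.231, 0.0582]
eef_rot: [-0.662, 0.749, -0.001, 0.001]
contact_force: [-1.0, 0.5, 9.9]
opening: 0.401
```

Contact force is rising, so the module is on the floor. I'll ease off, open, retreat and look.

```bash
python3 -m pendant '[[[0,0,0],[0,0,-0.0007],0.3],[[0,0,0],[0,0,-0.001],0.38],[[0,0,0],[0,0,-0.001],0.42],[[0,0,0],[0,0,-0.001],0.46],[[0,0,0],[0,0,-0.001],0.52],[[0,0,0],[0,0,-0.001],0.6],[[0,0,0],[0,0,-0.001],0.7],[[0,0,0],[0,0,-0.001],0.7],[[0,0,0],[0,0,-0.001],0.7]]' 5
python3 -m pendant '[[[0,0,0],[0,0,-0.005],0.7],[[0,0,0],[0,0,-0.015],0.7],[[0,0,0],[0,0,-0.03],0.7],[[0,0,0],[0,0,-0.05],0.7],[[0,0,0],[0,0,-0.075],0.7],[[0,0,0],[0,0,-0.1],0.7],[[0,0,0],[0,0.03,-0.12],0.7],[[0,0,0],[0,0.06,-0.14],0.7],[[0,0,0],[0,0.09,-0.15],0.7],[[0,0,0],[0,0.1,-0.15],0.7]]'
python3 - <<'E'
from h import *;from plant import r
d=r.snapshot("side");np.savez("side4.npz",**d)
a=cv2.resize(d["image"][75:265,185:390,::-1],(640,593),interpolation=cv2.INTER_CUBIC);cv2.imwrite("pics/s4c.png",a)
t=r.snapshot("top");t0=np.load("top0.npz")["image"]
D=cv2.absdiff(t["image"],t0).max(2);c=cv2.connectedComponentsWithStats((D>40).astype(np.uint8))
print([x.tolist() for x in c[2][1:] if x[4]>4])
E
```

```text
clock: 15.2
tool_pos: [0.6014, -0.2311, 0.0576]
eef_rot: [-0.662, 0.749, -0.0, -0.0]
contact_force: [-0.0, -0.0, 0.0]
opening: 0.701
clock: 16.2
tool_pos: [0.5002, -0.2192, 0.2104]
eef_rot: [-0.662, 0.75, -0.001, 0.0]
contact_force: [0.5, 0.8, 0.1]
opening: 0.701
[[349, 184, 22, 21, 392], [231, 208, 16, 20, 257], [343, 208, 169, 176, 14770]]
```

View pics/s4c.png

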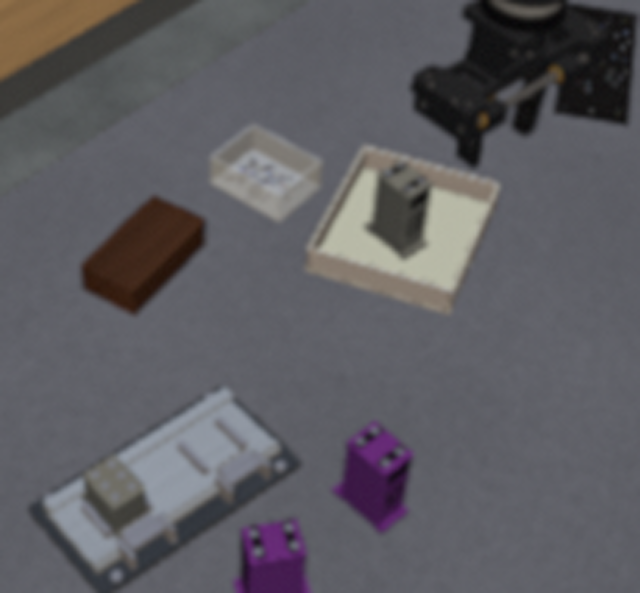

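The module stands upright in the tray. The top-view difference shows changes only at the emptied slot, in the tray and at the arm.

```bash
python3 -c "
from plant import r
print(r.finish_job())"
```

```text
the job is handed in; nothing more can be done
None
```

The tall module is off the rail and standing upright in the white tray, and the job was handed in at about 16 s of the 46 s allowed. No verdict was reported.

**What I did:**
- I gripped the tall module across its sides near the top and tipped it about 18° around the toe towards the lip.
- Once the foot was clear of the roller, I drew the toe out 11 mm and lifted the module off.
- I lowered it onto the tray floor until contact (under 10 N pressed), eased off, opened the gripper and backed away.

**Last checks:**
- **Module in the tray:** the side picture shows it upright in the tray, clear of the walls. I did not measure its angle or its height above the floor.
- **Everything else:** the top view differs from the start only at the emptied slot, in the tray and at the arm. The low module, screw box, wood block and screwdriver show no change.
- **Robot clear:** the arm is away from everything and reads about 1 N or less.
- **Tipping condition:** I judged the foot clear of the catch from the tool's 18° tilt and one side picture. I did not measure the foot's height directly.
- **Disagreement:** the top and wrist cameras differed by about 2 mm on where the module stood, within the stated calibration. The grasp absorbed it.

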